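Zero the readout and hold the hardness probe on the marked die face

ROBOT

A 6-joint arm with a two-finger parallel gripper is mounted at the origin on the work surface. World frame = base frame: x ahead of the robot, y to its left, z up, the work surface at z = 0. Lengths are in mm, angles in rad, forces in N, time in s.
With the tool pointing down it reaches from about 275 to 1000 mm from the base axis. Payload 8.4 kg.
Tool frame: the origin (TCP) lies between the finger pads; the fingertips stand 22 mm ahead of it and the grasp point (between the pads) lies 3 mm ahead of it; z points along the fingers, y is the line along which they close (so a half turn about z gives the same grasp; the last joint's range is limited). The gripper opens to 85 mm and grips with 20 to 120 N. Pads are 22 mm wide; open, the fingers measure 114 mm over their backs; the gripper's body (76 mm by 85 mm) begins 54 mm behind the grasp point. The pads swing forward as they close: fully open they stand 13 mm farther back than shut.
Start: joints at [1.343, 0.353, 1.633, -0, 1.155, -0.002], TCP at [139.927, 609.137, 253.281] pointing down, gripper open.
Joint ranges: [-2.63, 2.63], [-0.92, 2.1], [0.06, 2.66], [-1.3, 4.44], [0, 2.69], [-3.02, 3.02]. Speed limits (rad/s): [2.22, 2.22, 2.79, 3.14, 3.14, 3.14].

INTERFACE

Orientations are given as [roll, pitch, yaw] about the fixed x, y, z axes, in that order (R = Rz(yaw) Ry(pitch) Rx(roll)).
In Python, from rig import r, grab_frame gives the robot as it stands.
- The arm moves only by the shell command python3 -m inch 'ROWS' [FORCE]. ROWS is JSON, a list of rows, each a list of 7 numbers: the turn, a rotation vector about the tool's x, y, z as a fraction of full scale, then the shift along the tool's x, y, z as a fraction of full scale, then the closure, from 0 (fully open) to 1 (shut). In form: [[rx, ry, rz, dx, dy, dz, fingers], ...]. A call has 1 to 8 rows; each row shifts and turns the commanded pose from where the row before left it, along the tool's axes as they then stand; what a row does not reach is not made up. Full scale, the value 1, is 2.5 cm for a shift and pi rad for a turn. A row lasts 1/12 s, in which the tool goes at most 41.7 mm and 7.16 degrees, less where a joint would pass 70% of its speed; a pose out of reach is approached as far as the arm can. A call with a number of a shift or a turn outside -1 to 1 is refused whole. A call with a gripper value outside its range is refused whole. The fingers move at their own pace and stop on an object; FORCE is the grip in N (left out, the last holds). Time passes only in rows, so rows that do not move let the fingers close. It gives the time, the measured TCP pose, the force, the opening and the grip force at its end, in the units of the state.
- r.sense(): the state, without advancing time (a new reading comes with each control period).
- grab_frame(name): name is "scene" or "side" or "wrist"; returns a dict with "pixels" (384x512x3 uint8, red, green, blue), "z_map" (384x512 float32, mm along the optical axis (not along the pixel's ray), 0 where there is no reading), "vertical_fov" (degrees; the focal length in pixels is half the picture's height over the tangent of half this angle, whatever the lens; pixels are square), "cx", "cy" (the principal point, pixels), "cam_to_world" (4x4, takes a point from camera to world coordinates). Camera axes: x right, y down, z forward; pixel columns grow to the right and rows downward; lengths in mm; the calibration is good to about 2 mm. A picture is of the moment at which its call begins.
- r.sign_off(): hands the job in; it is judged then, once.
The state is a dict: "clock": time; "qpos": joint angles; "qvel": joint speeds; "joint_efforts": joint torques, N m; "eef_pos": TCP position; "tcp_rot": TCP orientation; "contact_force": force on the tool from outside, world axes, zero at the start; "wrist_torque": the same for the moment, N m; "opening": opening from 0.0 (shut) to 1.0 (fully open); "grasp_force": force on a finger pad.
Only numpy, scipy, OpenCV 4.12 (cv2) and the standard library are available. Lean on these libraries where they do the work, as an engineer would, in place of code of your own. Each camera call takes 0.05 s, during which the arm holds its last target. There are 200 camera calls.

TASK

First turn the knob on the grey readout until its yellow pointer stands at the red zero mark, with the probe still in its stand. Then take the orange spring-tipped probe out of the blue stand and hold its brass tip inside the blue ring on the sloping face of the metal puck, square to that face, pressing lightly so that the spring tip is about half pushed in. Finish while holding it there: do not let go, leave the knob at zero, do not shift the puck, and leave the other things on the bench alone.

Things in the scene. Friction and masses are not known exactly. Their poses are not given: they have to be found in the camera images.
- readout: Grey readout box fixed to the bench, 150 x 110 x 60 mm high. Origin: centre of its underside. x axis: from the dark display end to the knob end. The knob's axis is 22 mm along x from the centre, on a white dial of 44 mm radius. The red zero mark lies on the x axis, on the +x side of the knob; black ticks every 0.35 rad.
- zero_knob (a joint): Angle of the readout's black knob, rad, about the vertical; positive is counter-clockwise from above, 0 = yellow pointer on the red mark. Turns from -1.8 to 1.8, stays where left (friction about 0.03 N m).
- knob_grip (a point): Point on the knob's axis inside its bar grip, 27 mm above the box's top. The bar is 46 mm long, 14 mm wide and reaches from 6 to 32 mm above the box's top, over a round skirt of 23 mm radius up to 7 mm. This point's x axis runs along the bar to the yellow pointer and turns with the knob.
- stand: Blue stand block fixed to the bench, 80 x 80 x 60 mm high; origin: centre of its underside. A through hole of 19 mm diameter at its centre holds the probe upright.
- probe: Loose probe, 120 to 200 g, upright in the stand, flange resting on its top. Origin: end of the brass tip when fully out; z axis: from tip to head. z = 16 to 45 mm: steel nose, 14 mm diameter (in the hole); 45 to 51 mm: black flange, 40 mm diameter; 51 to 111 mm: orange square handle 24 x 24 mm, faces square to the probe's x and y.
- tip (a point): End of the round brass tip (8 mm diameter, ball-ended); moves with the spring tip.
- plunger (a joint): How far the spring tip is pushed into the probe, m: 0 fully out, 0.010 fully in. The spring gives 1.2 N at first movement and 0.4 N more per mm (3.2 N at half way, 5.2 N fully in).
- puck: Bright metal puck, 68 mm wide, 25 mm thick, with the black chuck plate (85 x 80 x 22 mm) it is fixed to. They tilt as one between two steel cheeks on a base 110 x 106 mm; a stiff hinge holds the slope, 0.22 to 0.40 rad. Origin: on the hinge, 45 mm above the bench, in the middle of the plate; z axis: square to the puck's upper face, which lies 36 mm along z. The puck's centre line is the z axis.
- ring (a point): Centre of the blue ring (and blue dot) on the puck's upper face, about 80 mm above the bench; at x = -8, y = 12, z = 36 mm in the puck's frame. z axis: outward normal of the sloping face. Ring: 20 mm inside, 26 mm outside diameter.
- paste_jar: Bystander, loose: small white-labelled jar, 40 mm across, 45 mm high. Origin at it; leave it alone.
- core_pin: Bystander, loose: small steel pin with a round foot, 34 mm across, 42 mm high, standing. Origin at it; leave it alone.
- screwdriver: Bystander, loose: screwdriver lying on the bench. Origin at it; leave it alone.
- wrench: Bystander, loose: steel wrench lying on the bench. Origin at it; leave it alone.
- magnet_block: Bystander, loose: black magnetic block with a turn switch on top, 50 x 60 x 122 mm. Origin at it; leave it alone.
- spray_can: Bystander, loose: green can, 54 mm across, 110 mm high. Origin at it; leave it alone.
- die_ring: Bystander, loose: steel ring, 70 mm across, 22 mm high. Origin at it; leave it alone.
Not all that is in view belongs to the job. What is shaped like the part that bears puck but green or turquoise is not meant. There is more than one size of the probe; the job needs the smaller.

How it is judged (in metres and radians):
On the way, in this order (a step that is already met when the one before it is completed fails the run):
1. the knob's pointer stands at zero while the probe is still in its stand (value of joint zero_knob between -0.12 and 0.12 rad and distance of probe from where it was at the start of the episode below 0.008 m and velocity of joint zero_knob between -0.1 and 0.1 rad/s), for 0.3 s.
2. the probe is lifted clear of its stand (value of joint zero_knob between -0.12 and 0.12 rad and distance of probe from where it was at the start of the episode above 0.045 m and contact force between probe and stand below 0.1 N and contact force between the fingers and probe above 1 N), for 0.1 s.
3. the tip is held in the ring, square to the face, lightly pressed (value of joint zero_knob between -0.12 and 0.12 rad and distance between tip and ring below 0.007 m and angle between the z axis of probe and the z axis of ring, either way round below 0.14 rad and value of joint plunger between 0.002 and 0.0085 m and contact force between probe and puck between 0.8 and 7 N and contact force between the fingers and probe above 1 N and contact force between probe and stand below 0.1 N and linear speed of probe below 0.02 m/s), for 0.4 s.
At the end, for the whole second after the job is handed in: The fingers hold the probe, clear of the stand and still; its tip is within 7 mm of the ring's centre, its axis within 0.14 rad of the face's normal, the spring tip pushed in 2 to 8.5 mm with 0.8 to 7 N on the puck; the knob is within 0.12 rad of zero (all of step 3); the arm keeps its last pose, push and grip.
It fails at once if the probe is pressed on the puck with more than 15 N (contact force between probe and puck above 15 N).
It fails at once if the puck is shifted by more than 6 mm (distance of ring from where it was at the start of the episode above 0.006 m).
It fails at once if another thing on the bench is moved by more than 30 mm (distance of any of paste_jar, core_pin, screwdriver, wrench, magnet_block, spray_can, die_ring from where it was at the start of the episode above 0.03 m).
It also fails if it takes over 58 s, if anything falls off the work surface, if the arm or the gripper's body presses on something with over 40 N, if the wrist force passes 120 N, or if a joint passes its speed limit or range.

## Working session

There is one attempt and no reset: what is moved stays moved. The work goes in short steps, Python scripts to look and compute and a shell command to move; the robot and the scene stay as the last step left them, time stands still between calls to the robot, and variables do not carry over. Pictures are saved under pics/ and viewed, at most 10 in all, crops included, and the job is handed in when it is done.

```bash
ls; mkdir -p pics
python3 - <<'E'
from rig import r, grab_frame
import cv2,numpy as np,pickle
for n in ("scene","side","wrist"):
    f=grab_frame(n); pickle.dump(f,open(f"pics/{n}0.pkl","wb"))
    print(n,f["vertical_fov"],f["cx"],f["cy"],np.round(f["cam_to_world"],3).tolist())
    cv2.imwrite(f"pics/{n}0.png",cv2.cvtColor(f["pixels"],cv2.COLOR_RGB2BGR))
print(r.sense())
E
```

```text
pics
scene 54.35975727993468 261.623782381897 189.17152827762075 [[0.408, 0.726, -0.554, 1187.198], [0.913, -0.333, 0.236, -227.203], [-0.013, -0.602, -0.798, 893.587], [0.0, 0.0, 0.0, 1.0]]
side 56.05634062275845 254.54595267671203 191.45175383409648 [[-0.994, -0.086, 0.074, 552.598], [-0.111, 0.613, -0.782, 830.299], [0.022, -0.786, -0.618, 724.839], [0.0, 0.0, 0.0, 1.0]]
wrist 58.39827533620333 255.4003383868561 190.34060979678142 [[0.223, 0.936, 0.272, 70.918], [0.975, -0.214, -0.063, 624.349], [-0.001, 0.279, -0.96, 373.394], [0.0, 0.0, 0.0, 1.0]]
{'clock': 0.15, 'qpos': array([ 1.34260180e+00,  3.53538381e-01,  1.63397035e+00, -1.37716691e-05,
        1.15516441e+00, -2.35681384e-03]), 'qvel': array([-0.00035289, -0.00232617, -0.00403308,  0.00042594,  0.00013264,
       -0.00086812]), 'joint_efforts': array([-1.02377580e-03, -6.05633569e+01, -3.42336953e+01, -1.42829963e-04,
        6.05071516e-03,  1.38872909e-05]), 'eef_pos': array([139.85351296, 608.80752132, 252.70028951]), 'tcp_rot': array([-3.14051214e+00,  1.00466116e-05,  2.91576051e+00]), 'contact_force': array([-0.7158817 ,  0.81567441, -0.1076576 ]), 'wrist_torque': array([ 0.01193341,  0.00215671, -0.05041165]), 'grasp_force': 0.0, 'opening': 0.9971894990251146}
```

View pics/scene0.png

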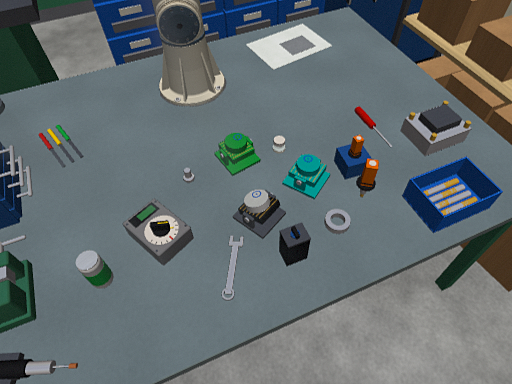

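View pics/side0.png

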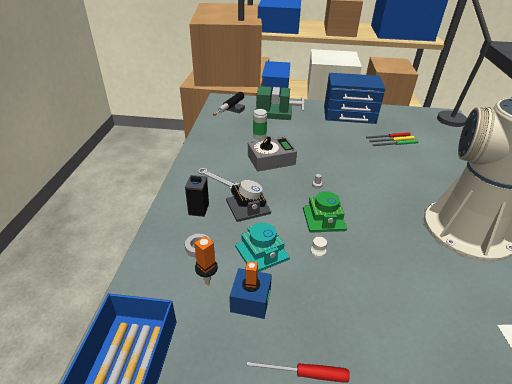

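Scene view: readout at (158,228), metal puck on its black and steel base at (258,200). Turquoise (307,170) and green (237,150) lookalikes are not meant. The orange probe in the blue stand is at (357,150). A second, larger orange probe stands without a stand at (370,175). In the side view these are at (270,150), (250,195), (251,285) and (205,255). The stand probe is smaller and fits the description. I'll confirm with enlarged crops.

```bash
cat > h.py <<'E'
import numpy as np,cv2,pickle
from scipy.spatial.transform import Rotation as Ro
def load(n): return pickle.load(open(f"pics/{n}.pkl","rb"))
def snap(n,tag):
    from rig import grab_frame
    f=grab_frame(n); pickle.dump(f,open(f"pics/{tag}.pkl","wb")); return f
def foc(f): return f["pixels"].shape[0]/2/np.tan(np.radians(f["vertical_fov"])/2)
def rays(f,uv):
    uv=np.atleast_2d(uv).astype(float); d=np.c_[(uv[:,0]-f["cx"])/foc(f),(uv[:,1]-f["cy"])/foc(f),np.ones(len(uv))]
    M=np.array(f["cam_to_world"]); return M[:3,3],d@M[:3,:3].T
def onplane(f,uv,z):
    o,d=rays(f,uv); return o+d*((z-o[2])/d[:,2])[:,None]
def cloud(f):
    h,w=f["z_map"].shape; v,u=np.mgrid[:h,:w]; o,d=rays(f,np.c_[u.ravel(),v.ravel()])
    return (o+d*f["z_map"].reshape(-1,1)).reshape(h,w,3)
def proj(f,P):
    M=np.linalg.inv(np.array(f["cam_to_world"])); p=np.atleast_2d(P)@M[:3,:3].T+M[:3,3]
    return p[:,:2]/p[:,2:]*foc(f)+[f["cx"],f["cy"]]
def bgr(f): return cv2.cvtColor(f["pixels"],cv2.COLOR_RGB2BGR)
def crop(f,c,w,W): 
    x,y=c; return cv2.resize(bgr(f)[y-w//2:y+w//2,x-w//2:x+w//2],(W,W),interpolation=cv2.INTER_CUBIC)
E
python3 - <<'E'
from h import *
s,d=load("scene0"),load("side0")
a=np.hstack([crop(s,c,72,264) for c in ((158,228),(258,208),(362,165))])
b=np.hstack([crop(d,c,72,264) for c in ((270,150),(248,197),(236,270))])
cv2.imwrite("pics/crops.png",np.vstack([a,b]))
cs,cd=cloud(s),cloud(d)
for n,f,c,L in (("scene",s,cs,[(158,228),(160,227),(258,194),(258,208),(357,140),(352,165),(371,165),(237,140)]),("side",d,cd,[(270,150),(250,188),(252,267),(251,300),(205,245)])):
    for u,v in L: print(n,u,v,c[v,u].round(0))
# box top points of readout
for n,c in (("scene",cs),("side",cd)):
    m=(abs(c[...,2]-60)<6)
    hs=np.zeros(m.shape,np.uint8); hs[m]=255
    k,lab,st,ce=cv2.connectedComponentsWithStats(hs)
    for i in range(1,k):
        if st[i,4]>150:
            P=c[lab==i][:,:2].astype(np.float32); print(n,st[i].tolist(),cv2.minAreaRect(P),P.mean(0))
E
```

```text
scene 158 228 [ 626. -276.   80.]
scene 160 227 [ 626. -270.   82.]
scene 258 194 [632.  -1.  78.]
scene 258 208 [676. -21.  81.]
scene 357 140 [608. 318. 126.]
scene 352 165 [638. 297.  59.]
scene 371 165 [718. 285. 149.]
scene 237 140 [419.  23.  78.]
side 270 150 [ 604. -251.   60.]
side 250 188 [644.   1.  81.]
side 252 267 [601. 330. 126.]
side 251 300 [597. 366.  59.]
side 205 245 [707. 301. 147.]
scene [405, 113, 66, 32, 635] ((601.5061645507812, 639.05322265625), (164.0864715576172, 130.45729064941406), 89.66967010498047) [624.0083 611.5314]
scene [218, 136, 36, 25, 273] ((431.9996643066406, 13.98282241821289), (104.9197769165039, 85.24067687988281), 79.56405639648438) [437.39313   8.54511]
scene [336, 144, 36, 25, 406] ((602.81884765625, 324.8851318359375), (81.22283935546875, 83.98519134521484), 84.64300537109375) [610.2255 315.6514]
scene [289, 161, 37, 23, 274] ((595.6619262695312, 167.73129272460938), (84.52218627929688, 91.22866821289062), 34.542869567871094) [610.89594 160.41055]
scene [415, 161, 82, 33, 244] ((785.9927978515625, 539.03466796875), (213.3484344482422, 1
[... 1353 characters left out ...]
16406), (72.20477294921875, 105.53227996826172), 71.09961700439453) [424.06616   40.592808]
side [447, 220, 46, 22, 186] ((40.846675872802734, 71.04912567138672), (24.246803283691406, 109.9386215209961), 60.30339813232422) [39.084633 70.85466 ]
side [241, 232, 43, 23, 309] ((588.3927612304688, 179.78204345703125), (84.85843658447266, 89.56192016601562), 33.233333587646484) [589.2882  196.85115]
side [229, 268, 43, 37, 884] ((602.8351440429688, 324.72821044921875), (83.37985229492188, 80.4002685546875), 84.41100311279297) [601.86084 333.33978]
side [68, 299, 100, 85, 459] ((873.6907348632812, 462.2833557128906), (213.1979217529297, 100.8969955444336), 54.669742584228516) [869.7227  462.20212]
```

View pics/crops.png

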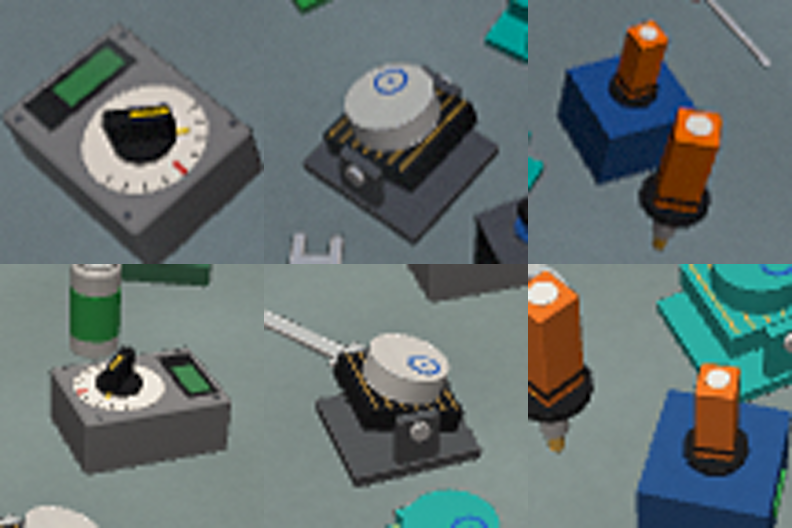

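The crops confirm it. The stand probe at scene (357,148) is shorter than the free-standing one at (370,175), so it is the smaller of the two. The puck's ring is at scene (257,194). The readout's yellow pointer is about a quarter turn CCW of the red mark.

Run:
```python
from h import *
ry=np.radians(25.3); c0=np.array([601,-279.5]); X=np.array([np.cos(ry),np.sin(ry)]); Y=np.array([-X[1],X[0]])
K=c0+22*X; print("knob",K)
for n in ("scene0","side0"):
    f=load(n); C=cloud(f); hsv=cv2.cvtColor(f["pixels"],cv2.COLOR_RGB2HSV).astype(int)
    H,S,V=hsv[...,0],hsv[...,1],hsv[...,2]
    near=np.hypot(C[...,0]-K[0],C[...,1]-K[1])<60
    y=near&(H>20)&(H<35)&(S>140)&(V>110)
    for v,u in np.argwhere(y):
        d=C[v,u,:2]-K; print((u,v),np.round([d@X,d@Y,C[v,u,2]]),round(np.arctan2(d@Y,d@X),2),end="; ")
    rd=near&((H<8)|(H>172))&(S>120)&(V>90); d=C[rd][:,:2]-K; print("\nred",(d@X).mean(),(d@Y).mean())
    # puck
    nm=np.hypot(C[...,0]-640,C[...,1])<40
    b=nm&(H>98)&(H<118)&(S>110)&(C[...,2]>60)&(C[...,2]<105)
    P=C[b]; uv=np.argwhere(b)[:,::-1]
    q,_=cv2.fitEllipse(uv.astype(np.float32))[:2]
    rc=np.median(P,0); print("ring px",q,len(uv),P.mean(0),rc)
    t=(np.linalg.norm(C-P.mean(0),axis=-1)<24)
    Q=C[t]; 
    for _ in range(4):
        m=Q.mean(0); N=np.linalg.svd(Q-m)[2][2]; N*=np.sign(N[2]); r_=abs((Q-m)@N); Q=Q[r_<max(1.5,2*np.median(r_))]
    o,dd=rays(f,q); dd=dd[0]; ringP=o+dd*((m-o)@N)/(dd@N)
    print("normal",N,"tilt",np.arccos(N[2]),len(Q),r_.std(),"ring",ringP,"azim",np.arctan2(N[1],N[0]))
    # probe handle: orange
    o_=(np.hypot(C[...,0]-603,C[...,1]-325)<35)&(H>4)&(H<18)&(S>150)&(C[...,2]>60)
    P=C[o_]; print("probe",P.mean(0),cv2.minAreaRect(P[:,:2].astype(np.float32)),P[:,2].max())
    tp=P[P[:,2]>np.percentile(P[:,2],99)-5]; print("hd",cv2.minAreaRect(tp[:,:2].astype(np.float32)),tp[:,2].mean(),len(tp))
```

```text
knob [ 620.88981609 -270.09812701]
(np.int64(166), np.int64(221)) [ 9. 16. 92.] 1.06; (np.int64(158), np.int64(222)) [-3.  1. 94.] 2.82; (np.int64(159), np.int64(222)) [-3.  3. 90.] 2.32; (np.int64(160), np.int64(222)) [ 1.  4. 93.] 1.45; (np.int64(161), np.int64(222)) [ 3.  6. 94.] 1.06; (np.int64(162), np.int64(222)) [ 4.  8. 93.] 1.08; (np.int64(163), np.int64(222)) [ 7.  9. 94.] 0.91; (np.int64(164), np.int64(222)) [ 8. 11. 92.] 0.98; (np.int64(165), np.int64(222)) [10. 13. 92.] 0.93; (np.int64(166), np.int64(222)) [13. 14. 95.] 0.8; (np.int64(167), np.int64(222)) [15. 15. 94.] 0.8; (np.int64(157), np.int64(223)) [-5. -1. 89.] -2.87; (np.int64(158), np.int64(223)) [-1. -1. 93.] -2.62; (np.int64(159), np.int64(223)) [ 0.  1. 92.] 1.32; (np.int64(160), np.int64(223)) [ 3.  2. 93.] 0.65; (np.int64(161), np.int64(223)) [ 5.  4. 94.] 0.66; (np.int64(162), np.int64(223)) [ 7.  6. 93.] 0.69; (np.int64(163), np.int64(223)) [ 9.  7. 94.] 0.66; (np.int64(170), np.int64(227)) [13. 19. 63.] 0.98; (np.int64(171), np.int64(227)) [15. 20. 64.] 0.94; (np.int64(172), np.int64(227)) [19. 21. 67.] 
[... 1024 characters left out ...]
18. 19. 66.] 0.83; (np.int64(263), np.int64(150)) [18. 21. 62.] 0.85; 
red 35.28049674384311 -3.861775711216008
ring px (255.19808959960938, 188.72030639648438) 8 [630.15009773  -0.72154153  77.75758859] [631.24211466   1.20147073  77.86072944]
normal [-0.30545522 -0.07433362  0.9493006 ] tilt 0.31979273541971204 67 0.43972690034759965 ring [629.47276353  -3.37997767  76.35613052] azim -2.9028791712037556
probe [602.18413974 333.86631817 103.60731594] ((602.5704956054688, 326.0352783203125), (25.561574935913086, 23.79540252685547), 89.01007080078125) 127.40338934802128
hd ((602.7314453125, 325.46697998046875), (24.487810134887695, 23.417875289916992), 89.38572692871094) 124.59598570147871 76
```

Readout: yaw 0.44, knob axis near (621,-270), pointer about +0.85 rad. Probe is near (603,325), ring near (633,-1,77). First move: yaw the tool onto the bar, then travel to above the knob.

```bash
python3 -m inch '[[0,0,0.039,0,0,0,0],[0,0,0.039,0,0,0,0],[0,0,0.039,0,0,0,0],[0,0,0.039,0,0,0,0],[0,0,0.039,0,0,0,0],[0,0,0.039,0,0,0,0],[0,0,0.039,0,0,0,0]]'
python3 -m inch '[[0,0,0.039,0,0,0,0],[0,0,0.039,0,0,0,0],[0,0,0.039,0,0,0,0],[0,0,0.039,0,0,0,0],[0,0,0.039,0,0,0,0],[0,0,0.039,0,0,0,0],[0,0,0.0105,0,0,0,0]]'
python3 -m inch '[[0,0,0,-1,1,0,0],[0,0,0,-1,1,0,0],[0,0,0,-1,1,0,0],[0,0,0,-1,1,0,0]]'
```

```text
clock: 0.73
eef_pos: [139.9, 608.9, 253.0]
tcp_rot: [-3.141, 0.0, 2.052]
contact_force: [0.3, 0.7, 0.1]
opening: 1.004
grasp_force: 0.0
clock: 1.32
eef_pos: [139.9, 608.9, 253.0]
tcp_rot: [3.142, 0.001, 1.283]
contact_force: [-0.4, -0.7, -0.1]
opening: 1.001
grasp_force: 0.0
clock: 1.65
eef_pos: [208.6, 483.8, 252.9]
tcp_rot: [3.142, 0.001, 1.291]
contact_force: [1.4, 0.7, -0.2]
opening: 0.996
grasp_force: 0.0
```

```bash
for i in 1 ; do python3 -m inch '[[0,0,0,-1,1,0,0],[0,0,0,-1,1,0,0],[0,0,0,-1,1,0,0],[0,0,0,-1,1,0,0],[0,0,0,-1,1,0,0],[0,0,0,-1,1,0,0],[0,0,0,-1,1,0,0],[0,0,0,-1,1,0,0]]'; done
python3 -m inch '[[0,0,0,-1,1,0,0],[0,0,0,-1,1,0,0],[0,0,0,-1,1,0,0],[0,0,0,-1,1,0,0],[0,0,0,-1,1,0,0],[0,0,0,-1,1,0,0],[0,0,0,-1,1,0,0],[0,0,0,-1,1,0,0]]'
python3 -m inch '[[0,0,0,-1,1,0,0],[0,0,0,-1,1,0,0],[0,0,0,-1,1,0,0],[0,0,0,-1,1,0,0],[0,0,0,-1,1,0,0],[0,0,0,-1,1,0,0],[0,0,0,-1,1,0,0],[0,0,0,-1,1,0,0]]'
python3 -m inch '[[0,0,0,-0.5,0.2,1,0],[0,0,0,0,0,1,0],[0,0,0,0,0,0,0]]'
python3 - <<'E'
from h import *
f=snap("wrist","w1"); cv2.imwrite("pics/w1.png",bgr(f)); from rig import r; print(r.sense()["eef_pos"])
C=cloud(f); hsv=cv2.cvtColor(f["pixels"],cv2.COLOR_RGB2HSV).astype(int); H,S,V=[hsv[...,i] for i in range(3)]
m=(C[...,2]>88)&(C[...,2]<97)&(np.hypot(C[...,0]-621,C[...,1]+270)<30)
P=C[m][:,:2].astype(np.float32); print("bar top",len(P),cv2.minAreaRect(P))
y=(H>20)&(H<35)&(S>140)&(V>110)&(np.hypot(C[...,0]-621,C[...,1]+270)<60); Y=C[y]; t=Y[Y[:,2]>85]; print("yellow",len(Y),t.mean(0),cv2.fitLine(t[:,:2].astype(np.float32),cv2.DIST_L2,0,.01,.01).ravel())
rd=((H<8)|(H>172))&(S>120)&(V>90)&(np.hypot(C[...,0]-621,C[...,1]+270)<60); print("red",C[rd].mean(0))
E
```

```text
clock: 2.32
eef_pos: [345.4, 236.1, 253.3]
tcp_rot: [3.141, -0.0, 1.29]
contact_force: [1.1, 0.0, 0.1]
opening: 0.997
grasp_force: 0.0
clock: 2.98
eef_pos: [482.2, -11.7, 253.3]
tcp_rot: [3.142, -0.0, 1.29]
contact_force: [-0.4, 0.5, -0.2]
opening: 1.001
grasp_force: 0.0
clock: 3.65
eef_pos: [618.9, -259.1, 252.9]
tcp_rot: [-3.141, -0.0, 1.29]
contact_force: [-0.1, 0.0, 0.7]
opening: 1.0
grasp_force: 0.0
clock: 3.9
eef_pos: [617.2, -270.8, 197.8]
tcp_rot: [-3.134, -0.001, 1.288]
contact_force: [-1.9, 1.0, -1.4]
opening: 0.999
grasp_force: 0.0
[ 617.9013374  -270.37716199  200.21343249]
bar top 1275 ((621.291748046875, -271.07373046875), (45.63429641723633, 13.951580047607422), 73.6670150756836)
yellow 220 [ 623.84569619 -261.85656295   92.48234084] [ 2.8040969e-01  9.5988041e-01  6.2384570e+02 -2.6185657e+02]
red [ 654.39045704 -255.32601422   61.2749085 ]
```

View pics/w1.png

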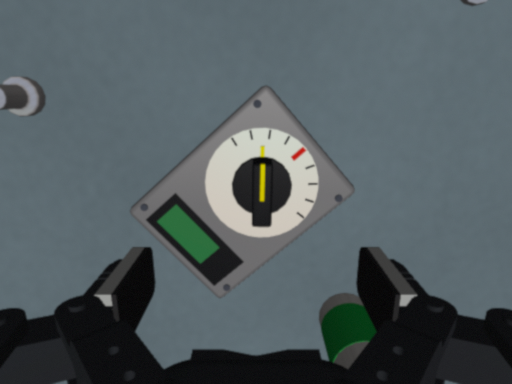

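Wrist view: knob centred at about (262,187), pointer up at (262,150), red mark at (298,153), no obstruction. Bar is at (621.3,-271.1), and the turn needed is -0.84 rad. Descend and grip.

```bash
python3 -m inch '[[0,0,0,0.01,0.14,0.8,0],[0,0,0,0,0,1,0],[0,0,0,0,0,1,0],[0,0,0,0,0,1,0],[0,0,0,0,0,0.4,0],[0,0,0,0,0,0.12,0],[0,0,0,0,0,0,0]]'
python3 -m inch '[[0,0,0,0,0,0,1],[0,0,0,0,0,0,1],[0,0,0,0,0,0,1],[0,0,0,0,0,0,1],[0,0,0,0,0,0,1],[0,0,0,0,0,0,1],[0,0,0,0,0,0,1],[0,0,0,0,0,0,1]]' 30
```

```text
clock: 4.53
eef_pos: [623.7, -271.3, 96.0]
tcp_rot: [3.141, 0.0, 1.29]
contact_force: [0.9, 0.1, 0.8]
opening: 1.002
grasp_force: 0.0
clock: 5.2
eef_pos: [621.3, -271.1, 95.8]
tcp_rot: [-3.137, -0.0, 1.29]
contact_force: [-9.6, 3.3, 11.7]
opening: 0.156
grasp_force: 33.0
```

```bash
python3 -m inch '[[0,0,0.02,0,0,0,1],[0,0,0.038,0,0,0,1],[0,0,0.038,0,0,0,1],[0,0,0.038,0,0,0,1],[0,0,0.038,0,0,0,1],[0,0,0.038,0,0,0,1],[0,0,0.038,0,0,0,1],[0,0,0.02,0,0,0,1]]'
python3 -m inch '[[0,0,0,0,0,0,1],[0,0,0,0,0,0,1],[0,0,0,0,0,0,1],[0,0,0,0,0,0,1]]'
python3 -m inch '[[0,0,0,0,0,0,0],[0,0,0,0,0,0,0],[0,0,0,0,0,0,0],[0,0,0,0,0,0,0],[0,0,0,0,0,0,0],[0,0,0,0,0,-1,0],[0,0,0,0,0,-1,0],[0,0,0,0,0,-1,0]]'
python3 -m inch '[[0,0,0,0,0,-1,0],[0,0,0,0,0,-1,0],[0,0,0,0,0,0,0]]'
python3 - <<'E'
from h import *
f=snap("wrist","w2"); from rig import r; print(r.sense()["eef_pos"])
C=cloud(f); hsv=cv2.cvtColor(f["pixels"],cv2.COLOR_RGB2HSV).astype(int); H,S,V=[hsv[...,i] for i in range(3)]
n=np.hypot(C[...,0]-621,C[...,1]+270)
m=(C[...,2]>88)&(C[...,2]<97)&(n<30)
P=C[m][:,:2].astype(np.float32); k=cv2.minAreaRect(P); print("bar top",len(P),k)
rd=((H<8)|(H>172))&(S>120)&(V>90)&(n<60); R=C[rd].mean(0); print("red",R, np.degrees(np.arctan2(R[1]-k[0][1],R[0]-k[0][0])))
y=(H>20)&(H<35)&(S>140)&(V>110)&(n<60); Y=C[y]; t=Y[Y[:,2]>85][:,:2].astype(np.float32);print(np.degrees(np.arctan(np.divide(*cv2.fitLine(t,cv2.DIST_L2,0,.01,.01).ravel()[1::-1]))))
E
```

```text
clock: 5.87
eef_pos: [621.3, -271.2, 95.8]
tcp_rot: [-3.139, 0.003, 0.442]
contact_force: [-9.7, 2.4, 11.2]
opening: 0.155
grasp_force: 32.9
clock: 6.2
eef_pos: [621.3, -271.2, 95.8]
tcp_rot: [-3.139, 0.003, 0.448]
contact_force: [-10.1, 1.8, 10.9]
opening: 0.157
grasp_force: 32.9
clock: 6.87
eef_pos: [623.1, -271.4, 170.6]
tcp_rot: [-3.141, 0.001, 0.448]
contact_force: [0.3, 0.6, 0.4]
opening: 1.001
grasp_force: 0.0
clock: 7.12
eef_pos: [625.8, -272.6, 226.0]
tcp_rot: [3.135, -0.005, 0.448]
contact_force: [1.3, -0.3, 0.6]
opening: 0.998
grasp_force: 0.0
[ 624.94604043 -272.22734632  223.46014049]
bar top 1011 ((621.257568359375, -271.0204162597656), (45.48801803588867, 13.343536376953125), 25.790504455566406)
red [ 654.55282878 -255.38530964   60.88259609] 25.15425978301471
25.561235
```

Knob is at zero, within about 0.01 rad. Now yaw to π/2 and stop over the puck for a close look on the way.

```bash
python3 -m inch '[[0,0,-0.039,0,0,-0.4,0],[0,0,-0.039,0,0,-0.4,0],[0,0,-0.039,0,0,-0.4,0],[0,0,-0.039,0,0,0,0],[0,0,-0.039,0,0,0,0],[0,0,-0.039,0,0,0,0],[0,0,-0.039,0,0,0,0],[0,0,-0.039,0,0,0,0]]'
python3 -m inch '[[0,0,-0.039,0,0,0,0],[0,0,-0.0065,0,0,0,0],[0,0,0,1,0.3,0,0],[0,0,0,1,0.3,0,0],[0,0,0,1,0,0,0],[0,0,0,1,0,0,0],[0,0,0,1,0,0,0],[0,0,0,1,0,0,0]]'
python3 -m inch '[[0,0,0,1,0,0,0],[0,0,0,1,0,0,0],[0,0,0,1,0,0,0],[0,0,0,1,0,0,0],[0,0,0,0,0,0,0],[0,0,0,0,0,0,0]]'
cat > puck.py <<'E'
from h import *
import sys
f=snap("wrist",sys.argv[1])
C=cloud(f); hsv=cv2.cvtColor(f["pixels"],cv2.COLOR_RGB2HSV).astype(int); H,S,V=[hsv[...,i] for i in range(3)]
b=(np.hypot(C[...,0]-635,C[...,1])<40)&(H>98)&(H<122)&(S>110)&(C[...,2]>60)&(C[...,2]<105)
bm=b.astype(np.uint8)*255; cn=max(cv2.findContours(bm,cv2.RETR_EXTERNAL,cv2.CHAIN_APPROX_NONE)[0],key=len)
e=cv2.fitEllipse(cn); q=e[0]; rc=C[b].mean(0)
Q=C[np.linalg.norm(C-rc,axis=-1)<20]
for _ in range(6):
    m=Q.mean(0); N=np.linalg.svd(Q-m,full_matrices=False)[2][2]; N*=np.sign(N[2]); d=abs((Q-m)@N); Q=Q[d<1.0+np.median(d)]
o,dd=rays(f,q); dd=dd[0]; P=o+dd*((m-o)@N)/(dd@N)
print("ring px",e,b.sum(),"ring",P.round(2),"normal",N.round(4),"tilt",np.arccos(N[2]),"az",np.arctan2(N[1],N[0]),"d",d.std(),len(Q))
E
python3 puck.py w3; python3 -c "
from h import *
f=load('w3'); cv2.imwrite('pics/w3.png',bgr(f))"
```

```text
clock: 7.83
eef_pos: [622.8, -271.3, 248.7]
tcp_rot: [-3.14, -0.001, 1.434]
contact_force: [-0.7, -0.5, 0.0]
opening: 0.996
grasp_force: 0.0
clock: 8.5
eef_pos: [637.8, -120.3, 249.2]
tcp_rot: [-3.14, -0.0, 1.568]
contact_force: [0.0, -0.1, -0.4]
opening: 0.996
grasp_force: 0.0
clock: 9.0
eef_pos: [637.9, -20.3, 249.5]
tcp_rot: [-3.141, 0.0, 1.571]
contact_force: [0.4, -0.6, 0.8]
opening: 1.005
grasp_force: 0.0
ring px ((246.7990264892578, 158.821044921875), (25.83881187438965, 28.641889572143555), 131.9799041748047) 232 ring [630.57  -6.44  77.46] normal [-0.2633 -0.1333  0.9555] tilt 0.29959200777875433 az -2.6729992309108077 d 0.35125127605512446 1462
```

View pics/w3.png

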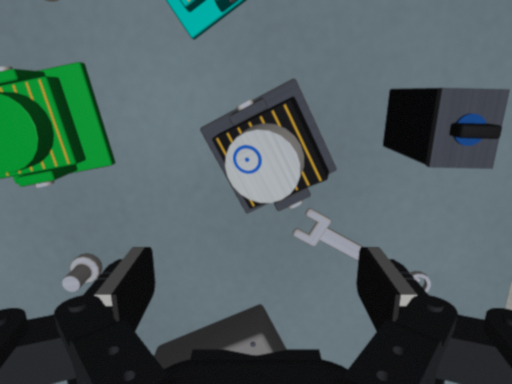

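Wrist view: the blue ring is at (247,159) on the metal puck, with green and turquoise fixtures to the left and above, magnet block at the right. Ring is at (630.6,-6.4,77.5), tilt 0.30. Next, the probe.

```bash
python3 -m inch '[[0,0,0,1,-0.2,0,0],[0,0,0,1,-0.2,0,0],[0,0,0,1,-0.2,0,0],[0,0,0,1,-0.2,0,0],[0,0,0,1,-0.2,0,0],[0,0,0,1,-0.2,0,0],[0,0,0,1,-0.2,0,0]]'
python3 -m inch '[[0,0,0,1,0,0,0],[0,0,0,1,0,0,0],[0,0,0,1,0,0,0],[0,0,0,1,0,0,0],[0,0,0,1,0,0,0],[0,0,0,1,0,0,0],[0,0,0,0.7,0,0,0],[0,0,0,0,0,0,0]]'
cat > pr.py <<'E'
from h import *
f=snap("wrist","w4"); cv2.imwrite("pics/w4.png",bgr(f))
from rig import r; print(r.sense()["eef_pos"])
C=cloud(f); hsv=cv2.cvtColor(f["pixels"],cv2.COLOR_RGB2HSV).astype(int); H,S,V=[hsv[...,i] for i in range(3)]
n=np.hypot(C[...,0]-603,C[...,1]-325)
m=(n<35)&(C[...,2]>121)&(C[...,2]<132); P=C[m]; print("head",len(P),P[:,2].mean(),cv2.minAreaRect(P[:,:2].astype(np.float32)))
m=(n<35)&(H>3)&(H<18)&(S>140)&(C[...,2]>70)&(C[...,2]<118); P=C[m]; print("sides",len(P),cv2.minAreaRect(P[:,:2].astype(np.float32)))
m=(n<75)&(abs(C[...,2]-60)<4); P=C[m]; print("stand",len(P),cv2.minAreaRect(P[:,:2].astype(np.float32)))
E
python3 pr.py
```

```text
clock: 9.63
eef_pos: [603.1, 153.3, 250.0]
tcp_rot: [-3.141, 0.0, 1.568]
contact_force: [0.0, -1.1, -0.6]
opening: 0.999
grasp_force: 0.0
clock: 10.3
eef_pos: [603.3, 323.1, 249.8]
tcp_rot: [-3.142, -0.001, 1.571]
contact_force: [0.1, -0.3, 0.1]
opening: 1.0
grasp_force: 0.0
[603.29381653 321.46289561 249.73319254]
head 1014 126.16451080292372 ((603.7762451171875, 325.1070861816406), (24.075313568115234, 23.319032669067383), 89.4385986328125)
sides 321 ((603.68798828125, 336.27825927734375), (1.802010178565979, 23.438446044921875), 89.27777099609375)
stand 5478 ((603.6112060546875, 324.6717529296875), (80.38607788085938, 80.1585922241211), 84.6173324584961)
```

View pics/w4.png

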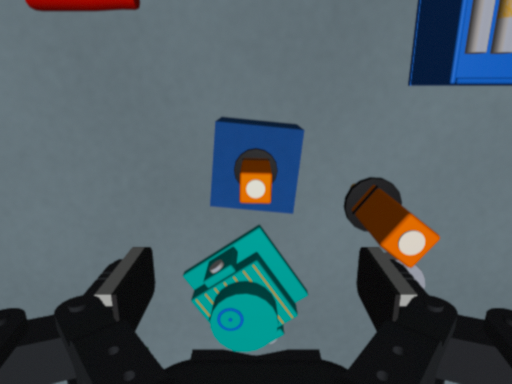

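The probe in the stand is at (256,180) with its faces square to the tool, and the bigger one at (405,235) is clear of the fingers. Descend and grip.

```bash
python3 -m inch '[[0,0,0,0.1,0.02,0.9,0],[0,0,0,0,0,1,0],[0,0,0,0,0,1,0],[0,0,0,0,0,1,0],[0,0,0,0,0,1,0],[0,0,0,0,0,0.7,0],[0,0,0,0,0,0.27,0],[0,0,0,0,0,0,0]]'
python3 -m inch '[[0,0,0,0,0,0,1],[0,0,0,0,0,0,1],[0,0,0,0,0,0,1],[0,0,0,0,0,0,1],[0,0,0,0,0,0,1],[0,0,0,0,0,0,1],[0,0,0,0,0,0,1],[0,0,0,0,0,0,1]]' 50
```

```text
clock: 11.02
eef_pos: [602.9, 321.6, 101.6]
tcp_rot: [-3.139, 0.002, 1.57]
contact_force: [-0.1, -0.0, 0.2]
opening: 1.002
grasp_force: 0.0
clock: 11.68
eef_pos: [604.0, 323.7, 104.5]
tcp_rot: [3.141, -0.0, 1.571]
contact_force: [-1.2, -0.3, 6.0]
opening: 0.275
grasp_force: 49.6
```

```bash
python3 -m inch '[[0,0,0,0,0,-0.4,1],[0,0,0,0,0,-0.8,1],[0,0,0,0,0,-1,1],[0,0,0,0,0,-1,1],[0,0,0,0,0,-1,1],[0,0,0,0,0,-1,1],[0,0,0,0,0,-0.6,1],[0,0,0,0,0,0,1]]'
python3 -m inch '[[0,0,0,0,0,0,1],[0,0,0,-0.5,0,0,1],[0,0,0,-0.9,0,0,1],[0,0,0,-0.9,0,0,1],[0,0,0,-0.9,0,0,1],[0,0,0,-0.9,0,0,1],[0,0,0,-0.9,0,0,1],[0,0,0,-0.9,0,0,1]]'
python3 -m inch '[[0,0,0,-0.9,0,0,1],[0,0,0,-0.9,0,0,1],[0,0,0,-0.9,0,0,1],[0,0,0,-0.9,0,0,1],[0,0,0,-0.9,0,0,1],[0,0,0,-0.9,0,0,1],[0,0,0,-0.9,0,0,1],[0,0,0,-0.9,0,0,1]]'
python3 -m inch '[[0,0,0,-0.7,0,0,1],[0,0,0,-0.3,0,0,1],[-0.0284,0.0144,0,0,0,0,1],[-0.0284,0.0144,0,0,0,0,1],[-0.0284,0.0144,0,0,0,0,1],[0,0,0,0,0,0,1]]'
python3 - <<'E'
from h import *
a=[crop(snap(n,n+"5"),c,150,390) for n,c in (("scene",(258,180)),("side",(250,160)))]
f=snap("wrist","w5"); cv2.imwrite("pics/c5.png",np.hstack(a))
from rig import r; s=r.sense(); print(s["eef_pos"],s["tcp_rot"],s["contact_force"],s["opening"],Ro.from_euler("xyz",s["tcp_rot"]).as_matrix().round(3))
E
```

```text
clock: 12.35
eef_pos: [605.1, 324.4, 253.2]
tcp_rot: [3.136, -0.003, 1.571]
contact_force: [0.8, 0.4, -0.6]
opening: 0.276
grasp_force: 49.2
clock: 13.02
eef_pos: [602.3, 173.8, 246.4]
tcp_rot: [-3.138, 0.001, 1.571]
contact_force: [-0.7, -0.3, -1.2]
opening: 0.271
grasp_force: 49.2
clock: 13.68
eef_pos: [602.2, -5.8, 246.5]
tcp_rot: [-3.138, 0.0, 1.571]
contact_force: [0.9, -0.2, -1.6]
opening: 0.274
grasp_force: 49.2
clock: 14.18
eef_pos: [600.2, -29.6, 246.2]
tcp_rot: [2.873, -0.136, 1.588]
contact_force: [-0.9, -0.2, -1.5]
opening: 0.28
grasp_force: 49.8
[603.49430165 -29.16256545 248.22982422] [ 2.87518736 -0.13329453  1.58856182] [ 0.85071348  0.49127917 -1.98714726] 0.2753213342185569 [[-0.018  0.965  0.261]
 [ 0.991 -0.018  0.133]
 [ 0.133  0.261 -0.956]]
```

View pics/c5.png

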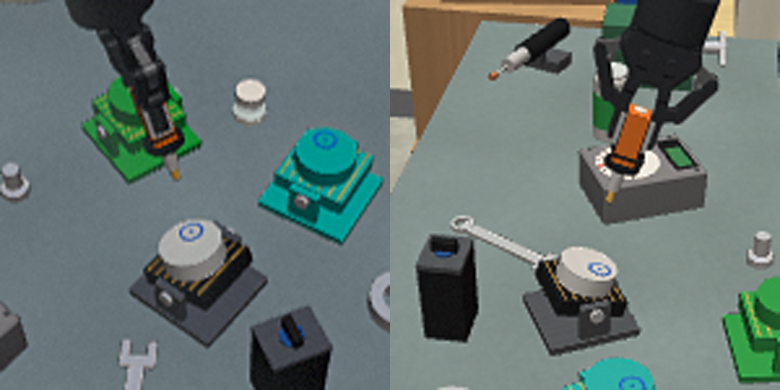

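The probe is held, its brass tip at about (252,175) in the scene view and (260,163) in the side view, above and left of the puck. Checking the tip position against the prediction, using depth and both views.

```bash
python3 - <<'E'
from h import *
from scipy.optimize import least_squares
N=np.array([-.2633,-.1333,.9555]); T=np.array([602.2,-29.3,247.]); pred=T-88*N
ax={}
for n in ("scene5","side5"):
    f=load(n); C=cloud(f); hsv=cv2.cvtColor(f["pixels"],cv2.COLOR_RGB2HSV).astype(int); H,S,V=[hsv[...,i] for i in range(3)]
    near=np.linalg.norm(C-pred,axis=-1)<45
    near&=C[...,2]>120
    br=near&(H>10)&(H<28)&(S>90)&(V>60)&(np.linalg.norm(C-pred,axis=-1)<22)
    pts=np.argwhere(br)[:,::-1]; d=proj(f,T)[0]-proj(f,pred)[0]; d/=np.linalg.norm(d)
    tip=pts[np.argmin(pts@d)] if len(pts) else None
    hd=(np.linalg.norm(C-(pred+N*85),axis=-1)<45)&(H>3)&(H<16)&(S>150); 
    print(n,"pred",proj(f,pred).round(1),"brass n",len(pts),"end",tip,"brass mean",C[br].mean(0).round(1) if len(pts) else 0, "grasp px",proj(f,pred+N*85).round(1))
    P=np.argwhere(hd)[:,::-1].astype(np.float32); l=cv2.fitLine(P,cv2.DIST_L2,0,.01,.01).ravel(); print(" orange",len(P),P.mean(0),"dir",l[:2],"pred dir",d)
f,g=load("scene5"),load("side5")
def tri(a,b): 
    o1,d1=rays(f,a);o2,d2=rays(g,b); d1=d1[0]/np.linalg.norm(d1);d2=d2[0]/np.linalg.norm(d2)
    s=np.linalg.lstsq(np.c_[d1,-d2],o2-o1,rcond=None)[0]; p,q=o1+s[0]*d1,o2+s[1]*d2; return (p+q)/2,np.linalg.norm(p-q)
print("pred",pred,"tri",tri((251.8,174.6),(259.6,162.7)))
E
python3 puck.py w6
```

```text
scene5 pred [[250.3 174.3]] brass n 9 end [251 173] brass mean [623.6 -17.  171. ] grasp px [[241.  147.5]]
 orange 46 [243.63043 155.5    ] dir [0.6797393 0.7334538] pred dir [-0.32993246 -0.94400454]
side5 pred [[257.9 161.5]] brass n 13 end [258 162] brass mean [621.6 -14.9 169. ] grasp px [[267.4 134.7]]
 orange 194 [267.43814 137.24226] dir [ 0.3054983 -0.9521926] pred dir [ 0.33472306 -0.94231654]
pred [625.3704 -17.5696 162.916 ] tri (array([622.38324681, -14.28285225, 159.59918258]), np.float64(5.284173392311816))
ring px ((233.92991638183594, 174.58474731445312), (27.271133422851562, 28.19225311279297), 99.30526733398438) 247 ring [630.78  -6.13  77.68] normal [-0.2587 -0.1317  0.9569] tilt 0.2945370254507348 az -2.6708106933173497 d 0.36580068691097956 1498
```

```bash
python3 -m inch '[[0,0,0,-0.01,-0.35,0.4,1],[0,0,0,0,-0.34,0.8,1],[0,0,0,0,0,0.8,1],[0,0,0,0,0,0.5,1],[0,0,0,0,0,0.22,1],[0,0,0,0,0,0,1],[0,0,0,0,0,0,1]]'
python3 - <<'E'
from h import *
from rig import r
s,d=snap("scene","s7"),snap("side","d7"); w=snap("wrist","w7")
L=[r.sense() for _ in range(1)]; E=L[0]["eef_pos"]; R=Ro.from_euler("xyz",L[0]["tcp_rot"]).as_matrix(); ring=np.array([630.7,-6.3,77.6])
print(E,R[:,2],"tip->ring in tool",R.T@(ring-E)-[0,0,88],L[0]["contact_force"])
q=[proj(f,ring)[0] for f in (s,d)]
cv2.imwrite("pics/c7.png",np.hstack([crop(s,(258,185),70,390),crop(d,(252,180),70,390)])); print(q,[proj(f,E+88*R[:,2])[0] for f in (s,d)])
E
```

```text
clock: 14.97
eef_pos: [605.7, -19.7, 179.2]
tcp_rot: [2.873, -0.134, 1.59]
contact_force: [0.0, 0.4, -1.4]
opening: 0.275
grasp_force: 49.9
[605.67107116 -20.02346279 180.06131233] [ 0.26499304  0.1335669  -0.95495475] tip->ring in tool [-0.53864543 -3.27038161 18.31140907] [-1.13615307 -0.55975026 -1.12470451]
[array([256.08861428, 194.27503773]), array([254.90238763, 187.74767756])] [array([254.98383726, 189.97168198]), array([255.70531069, 182.37968892])]
```

View pics/c7.png

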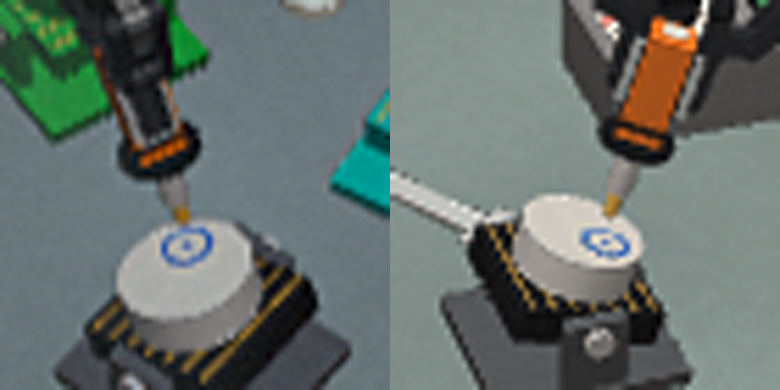

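Tip is at scene (256,190) and side (257,184), the ring at (257,194) and (256,188): about 16 mm above and nearly in line. Working out the remaining offset from both views.

```bash
python3 - <<'E'
from h import *
from rig import r
s,d=load("s7"),load("d7"); S=r.sense(); R=Ro.from_euler("xyz",S["tcp_rot"]).as_matrix(); ring=np.array([630.7,-6.3,77.6])
m=np.r_[255.9-256.6,189.9-194.2,256.7-255.8,183.6-188.3]
J=np.vstack([np.column_stack([proj(f,ring+R[:,i])[0]-proj(f,ring)[0] for i in range(3)]) for f in (s,d)])
x,res=np.linalg.lstsq(J,m,rcond=None)[:2]; print(J.round(2),"ring minus tip in tool",-x,res, S["eef_pos"])
E
python3 -m inch '[[0,0,0,0,0,0,1]]'; python3 -m inch '[[0,0,0,0,0,0,1]]';python3 -m inch '[[0,0,0,0,0,0,1]]'
```

```text
[[ 0.33  0.13  0.09]
 [-0.16  0.21  0.26]
 [-0.03 -0.32 -0.1 ]
 [ 0.17 -0.1   0.28]] ring minus tip in tool [-1.73990019 -2.43840843 17.1501741 ] [0.00019753] [605.67107116 -20.02346279 180.06131233]
clock: 15.2
eef_pos: [605.5, -20.0, 180.0]
tcp_rot: [2.871, -0.134, 1.589]
contact_force: [-0.4, -0.2, -1.4]
opening: 0.275
grasp_force: 49.9
clock: 15.28
eef_pos: [605.3, -20.1, 179.8]
tcp_rot: [2.871, -0.134, 1.589]
contact_force: [0.3, -1.4, -1.7]
opening: 0.281
grasp_force: 49.9
clock: 15.37
eef_pos: [605.1, -20.0, 179.5]
tcp_rot: [2.872, -0.134, 1.589]
contact_force: [-0.2, 0.0, -1.2]
opening: 0.275
grasp_force: 49.9
```

```bash
python3 -m inch '[[0,0,0,-0.04,-0.11,0,1],[0,0,0,0,0,0.2,1],[0,0,0,0,0,0.2,1],[0,0,0,0,0,0.16,1],[0,0,0,0,0,0,1],[0,0,0,0,0,0,1],[0,0,0,0,0,0,1]]'
for i in 1; do python3 -m inch '[[0,0,0,0,0,0.06,1],[0,0,0,0,0,0,1],[0,0,0,0,0,0,1]]'; python3 -m inch '[[0,0,0,0,0,0.06,1],[0,0,0,0,0,0,1],[0,0,0,0,0,0,1]]'; python3 -m inch '[[0,0,0,0,0,0.06,1],[0,0,0,0,0,0,1],[0,0,0,0,0,0,1]]'; done
```

```text
clock: 15.95
eef_pos: [606.1, -19.0, 164.6]
tcp_rot: [2.873, -0.134, 1.589]
contact_force: [-0.6, -1.0, -0.3]
opening: 0.27
grasp_force: 49.9
clock: 16.2
eef_pos: [606.5, -18.8, 163.4]
tcp_rot: [2.872, -0.134, 1.589]
contact_force: [-0.2, 0.4, -0.7]
opening: 0.271
grasp_force: 49.9
clock: 16.45
eef_pos: [607.0, -18.6, 162.0]
tcp_rot: [2.872, -0.134, 1.589]
contact_force: [0.8, -0.3, -0.4]
opening: 0.276
grasp_force: 50.1
clock: 16.7
eef_pos: [607.4, -18.4, 160.5]
tcp_rot: [2.872, -0.134, 1.589]
contact_force: [0.4, -1.0, 1.3]
opening: 0.274
grasp_force: 50.2
```

```bash
for i in 1; do python3 -m inch '[[0,0,0,0,0,0,1]]'|grep force; python3 -m inch '[[0,0,0,0,0,0,1]]'|grep contact;python3 -m inch '[[0,0,0,0,0,0,1]]'|grep contact;
python3 -m inch '[[0,0,0,0,0,0.06,1],[0,0,0,0,0,0,1]]'|grep contact; python3 -m inch '[[0,0,0,0,0,0,1]]'|grep contact; python3 -m inch '[[0,0,0,0,0,0,1]]'|grep contact; python3 -m inch '[[0,0,0,0,0,0,1]]'; done
python3 - <<'E'
from h import *
s,d=snap("scene","s8"),snap("side","d8")
cv2.imwrite("pics/c8.png",np.hstack([crop(s,(258,185),56,390),crop(d,(252,180),56,390)]))
E
```

```text
contact_force: [0.0, -1.4, 0.1]
grasp_force: 50.2
contact_force: [0.5, -0.5, 1.1]
contact_force: [-0.1, -0.1, 0.2]
contact_force: [0.5, -0.0, 2.6]
contact_force: [-0.0, -0.4, 1.5]
contact_force: [0.4, 0.0, 1.0]
clock: 17.37
eef_pos: [607.8, -18.2, 159.1]
tcp_rot: [2.872, -0.134, 1.589]
contact_force: [-0.2, -1.6, 1.6]
opening: 0.274
grasp_force: 50.3
```

View pics/c8.png

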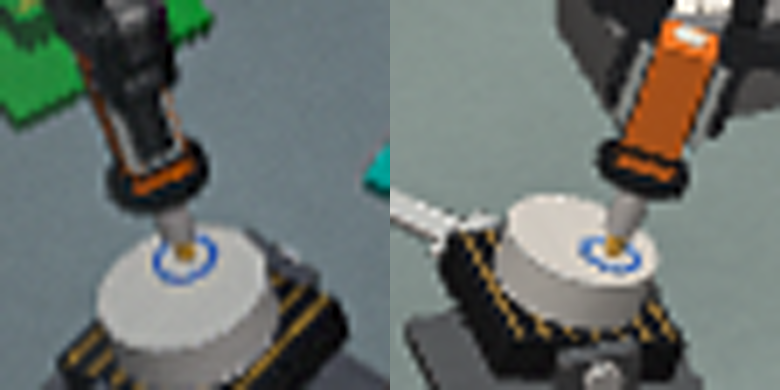

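The tip stands inside the ring in both views (scene crop (186,257), side crop (613,250)), pressed about 3 to 4 mm. One more mm, settle, then check.

```bash
python3 -m inch '[[0,0,0,0,0,0.04,1],[0,0,0,0,0,0,1],[0,0,0,0,0,0,1],[0,0,0,0,0,0,1]]'; for i in 1 2 3; do python3 -m inch '[[0,0,0,0,0,0,1],[0,0,0,0,0,0,1]]'|grep contact; done
python3 - <<'E'
from rig import r
print(r.sense());
E
```

```text
clock: 17.8
eef_pos: [608.0, -18.1, 158.1]
tcp_rot: [2.872, -0.134, 1.589]
contact_force: [1.6, -0.4, 2.0]
opening: 0.272
grasp_force: 50.3
contact_force: [-0.1, -0.1, 1.9]
contact_force: [0.4, -1.1, 0.1]
contact_force: [1.1, -0.7, 2.3]
{'clock': 18.3, 'qpos': array([-0.11877321,  0.3388887 ,  1.93823334,  0.28164013,  0.63141637,
       -0.32763528]), 'qvel': array([-2.73349505e-04,  2.95883941e-04,  9.77948348e-04,  1.46741869e-03,
       -5.14204999e-05, -5.63636668e-04]), 'joint_efforts': array([ 2.78027421e-01, -5.24546671e+01, -2.71872586e+01,  6.92360625e-01,
       -7.74882808e-01, -1.28328978e-03]), 'eef_pos': array([607.97984819, -18.05527012, 158.10722479]), 'tcp_rot': array([ 2.87215665, -0.13405566,  1.58935146]), 'contact_force': array([ 1.05420503, -0.69693036,  2.26188708]), 'wrist_torque': array([-0.07306311, -0.17880329, -0.05989991]), 'grasp_force': 50.29928147792816, 'opening': 0.27476846658090137}
```

```bash
python3 -c "
from rig import r
print(r.sign_off())"
```

```text
the job is handed in; nothing more can be done
None
```

I handed the job in with the knob at zero (about 0.01 rad off) and the probe held square in the puck's blue ring, within about 1 mm of its centre. It presses with roughly 3 N, so the spring tip is about 4–5 mm in; the sign-off call returned no verdict.

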